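Refit the drip tray of the coffee machine

TASK

The drip tray of the coffee machine has been washed: put it back on the cup platform. Slide it in under the outlet, plain end first and thumb ledge last, push it back against the spring until its front edge can drop behind the lip of the platform, and leave it lying flat there, held by the lip. Do not jam it against the underside of the machine or shove the machine along the worktop, and leave the glass, the mug and the jar where they stand.

Things in the scene. Friction and masses are not known exactly. Their poses are not given: they have to be found in the camera images.
- coffee_machine: slim grey and black coffee machine, 104 mm wide, 277 deep, 230 high, loose on rubber feet (4.4 kg; a push over about 20 N makes it skid). Origin: on the worktop, middle of the front edge of its base; x points into the machine (the way the tray slides in), y across, z up. On the base lies a flat cup platform that draws out to the front (see brew_unit)
- underside_edge (a point): middle of the front edge of the machine's underside over the rear of the bay, at machine x = 120, z = 51 mm, only 37 mm above the bay floor: the 32 mm high tray cannot pass under it level at the lip's height; its rear must lie on the bay floor while its front rides on the lip
- head_front (a point): middle of the front face of the overhanging brew head, low down (machine x = 82, z = 145 mm). The head spans x = 82 to 250, z = 145 to 230 mm; two outlet tubes hang under it to z = 124 mm at x = 101 mm. A hand above the tray must stay in front of it, so the tray cannot be carried all the way in
- brew_unit: all of the machine above the platform (body, head, tank), rigidly part of it; same origin and axes. The cup platform under it: floor at z = 14 mm, bay 63 mm wide between rails with tops at z = 26 mm; across its front edge a lip 6 mm thick, top z = 20 mm. Drawn out by e (0 to 30 mm, not reported, too stiff to move by the tray) the lip's inner face is at x = 6 mm - e
- drip_tray: black drip tray with a fixed steel grid, one rigid piece 170 mm long, 58 wide, 32 high, about 0.35 kg, balanced near its middle. Origin: centre of the underside; x points to its rear, which goes in first (x = -85 front to +85 rear), z up. The front 10 mm is a thumb ledge 12 mm high; behind it, at x = -75, an upright wall rises to the top. Can be gripped across its width
- tray_front (a point): middle of the lower front edge of the drip tray (tray x = -85 mm, z = 0). Friction on a pushing finger can keep the front up when it is clear of the lip: press the ledge down while holding the tray back, then draw the finger straight back
- tray_rear (a point): middle of the lower rear edge of the drip tray (tray x = +85 mm, z = 0). Hidden under the machine it meets a spring plunger on the platform 14 mm before home (2.5 N at first touch, 5.5 N at home), and 3 mm behind home a rigid stop. The spring pushes the tray against the lip, or out again if the front is not down
- glass: plain drinking glass, 68 mm across, 92 mm high, bystander; origin: centre of its underside
- mug: white mug, 83 mm across, 93 mm high, with handle, bystander; origin: centre of its underside
- lid_jar: glass jar with orange lid, 72 mm across, 92 mm high, bystander; origin: centre of its underside

How it is judged:
At the end, for the whole second after the job is handed in: The drip tray lies flat on the platform's floor behind the lip, plain end inwards (both lower edges within 2 mm of the floor, tilt under 0.03 rad, origin 56 to 99 mm and rear edge over 130 mm into the machine), straight (within 0.06 rad, 6 mm sideways), at rest and released (x of drip_tray in the frame of coffee_machine between 0.056 and 0.099 m and x of tray_rear in the frame of coffee_machine above 0.13 m and z of each of tray_front, tray_rear in the frame of coffee_machine below 0.016 m and y of drip_tray in the frame of coffee_machine between -0.006 and 0.006 m and angle between the x axis of drip_tray and the x axis of coffee_machine, either way round below 0.06 rad and angle between drip_tray's own z axis and vertical below 0.03 rad and linear speed of drip_tray below 0.01 m/s); the robot touches nothing.
It fails at once if the coffee machine is shoved more than 6 mm (distance of coffee_machine from where it was at the start of the episode above 0.006 m).
It fails at once if the tray is jammed against the underside or face of the machine's upper part (more than 12 N) (contact force between drip_tray and brew_unit above 12 N).
It fails at once if the glass is moved more than 20 mm (distance of glass from where it was at the start of the episode above 0.02 m).
It fails at once if the mug is moved more than 20 mm (distance of mug from where it was at the start of the episode above 0.02 m).
It fails at once if the jar is moved more than 20 mm (distance of lid_jar from where it was at the start of the episode above 0.02 m).
It also fails if it takes over 51 s, if anything falls off the work surface, if the arm or the gripper's body presses on something with over 40 N, if the wrist force passes 120 N, or if a joint passes its speed limit or range.

ROBOT

A 6-joint arm with a two-finger parallel gripper is mounted at the origin on a cart in front of the work surface, level with it; the furniture and walls round the work are solid. World frame = base frame: x ahead of the robot, y to its left, z up, the work surface at z = 0. Lengths are in m, angles in rad, forces in N, time in s.
With the tool pointing down it reaches from about 0.35 to 0.775 m from the base axis. Payload 5.5 kg.
Tool frame: the origin (TCP) lies on the centre line of the jaws, within the pads' length; the fingertips stand 8 mm ahead of it and the grasp point (between the pads) lies 11 mm behind it; z points along the fingers, y is the line along which they close (so a half turn about z gives the same grasp; the last joint's range is limited). The gripper opens to 85 mm and grips with 20 to 120 N. Pads are 22 mm wide; open, the fingers measure 114 mm over their backs; the gripper's body (76 mm by 85 mm) begins 54 mm behind the grasp point. The pads swing forward as they close: fully open they stand 13 mm farther back than shut.
Start: joints at [-1.48, 0.313, 0.046, 1.304, 0, 1.431], TCP at [0.132, -0.56, 0.239] pointing down, gripper open.
Joint ranges: [-2.76, 2.76], [-0.86, 1.69], [-1.03, 1.26], [-2.2, 2.34], [-1.47, 1.5], [-3.14, 3.14]. Speed limits (rad/s): [2.57, 2.57, 3.14, 3.14, 3.14, 3.14].

INTERFACE

Orientations are given as a unit quaternion [x, y, z, w].
In Python, from cell import bot, snapshot gives the robot as it stands.
- The arm moves only by the shell command python3 -m handwheel 'ROWS'. ROWS is JSON, a list of rows, each a list of 7 numbers: the turn, a rotation vector about the tool's x, y, z in degrees, then the shift along the tool's x, y, z in cm, then the closure, from -1 (fully open) to 1 (shut). A call has exactly 5 rows; each row is the pose to reach, as a shift and turn from the pose commanded when the call began, along the tool's axes at that moment; what a row does not reach only later rows make up. A row lasts 1/10 s, in which the tool goes at most 50 mm and 8.59 degrees, less where a joint would pass 70% of its speed; a pose out of reach is approached as far as the arm can. A call with a gripper value outside its range is refused whole. The fingers move at their own pace and stop on an object; the grip force is fixed at half the most. Time passes only in rows, so rows that repeat a pose let the fingers close, or fill a call up. It gives the time, the measured TCP pose, the force, the opening and the grip force at its end, in the units of the state.
- bot.get_obs(): the state, without advancing time (a new reading comes with each control period).
- snapshot(name): name is "side" or "top" or "wrist"; returns a dict with "img" (420x560x3 uint8, red, green, blue), "fx", "fy", "cx", "cy" (pixels), "k1" (the pictures are not rectified: a ray, as slopes to the right and down, at radius r is drawn at 1 + k1 r^2 times it, then the intrinsics apply), "world_from_camera" (4x4, takes a point from camera to world coordinates). Camera axes: x right, y down, z forward; pixel columns grow to the right and rows downward; lengths in m; the calibration is good to about 2 mm. A picture is of the moment at which its call begins. There is no depth.
- bot.finish_job(): hands the job in; it is judged then, once.
The state is a dict: "time": time; "joints": joint angles; "qvel": joint speeds; "tau": joint torques, N m; "eef_pos": TCP position; "tool_rot": TCP orientation; "force": force on the tool from outside, world axes, zero at the start; "ft_torque": the same for the moment, N m; "width": finger opening in m; "grip_force": force on a finger pad.
Only numpy, scipy, OpenCV 4.12 (cv2) and the standard library are available. Lean on these libraries where they do the work, as an engineer would, in place of code of your own. Each camera call takes 0.05 s, during which the arm holds its last target. There are 200 camera calls.

## Working session

There is one attempt and no reset: what is moved stays moved. The work goes in short steps, Python scripts to look and compute and a shell command to move; the robot and the scene stay as the last step left them, time stands still between calls to the robot, and variables do not carry over. Pictures are saved under pics/ and viewed, at most 10 in all, crops included, and the job is handed in when it is done.

```bash
ls; mkdir -p pics
python3 - <<'E'
from cell import bot, snapshot
import cv2, numpy as np, pickle
o=bot.get_obs(); print({k:np.round(v,3).tolist() for k,v in o.items()})
S={}
for n in("side","top"):
    s=snapshot(n); S[n]=s
    cv2.imwrite(f"pics/{n}0.png",s["img"][:,:,::-1])
    print(n,s["fx"],s["fy"],s["cx"],s["cy"],s["k1"],np.round(s["world_from_camera"],4).tolist())
pickle.dump(S,open("s0.pkl","wb"))
E
```

```text
pics
{'time': 0.0, 'joints': [-1.48, 0.314, 0.045, 1.304, -0.0, 1.431], 'qvel': [0.001, 0.002, -0.001, 0.0, -0.0, -0.0], 'tau': [-0.0, -48.063, 29.853, 0.02, -0.0, -0.0], 'eef_pos': [0.131, -0.559, 0.238], 'tool_rot': [0.993, 0.115, 0.0, -0.001], 'force': [-0.174, 0.961, -0.264], 'ft_torque': [-0.059, -0.012, -0.006], 'grip_force': 0.0, 'width': 0.085}
side 409.36839060423074 409.36839060423074 272.0893847662957 213.39980100682806 -0.09930097277780846 [[-0.9996, 0.0171, 0.0211, 0.5112], [-0.0103, 0.4791, -0.8777, 0.8769], [-0.0251, -0.8776, -0.4788, 0.5677], [0.0, 0.0, 0.0, 1.0]]
top 472.88961919380534 472.88961919380534 282.08393200158724 203.37538690952132 0.01886845759761935 [[-0.0046, -0.9815, 0.1915, 0.3162], [-1.0, 0.006, 0.0064, 0.0131], [-0.0074, -0.1915, -0.9815, 1.2153], [0.0, 0.0, 0.0, 1.0]]
```

View pics/side0.png

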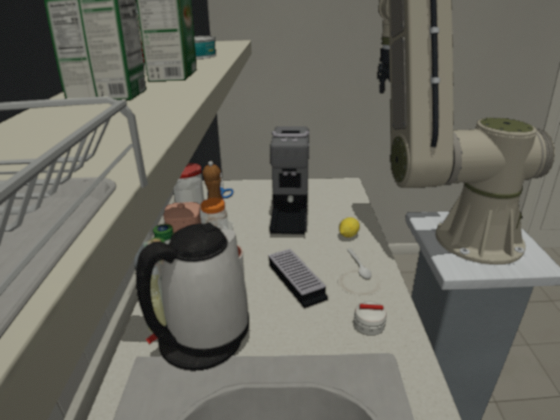

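View pics/top0.png

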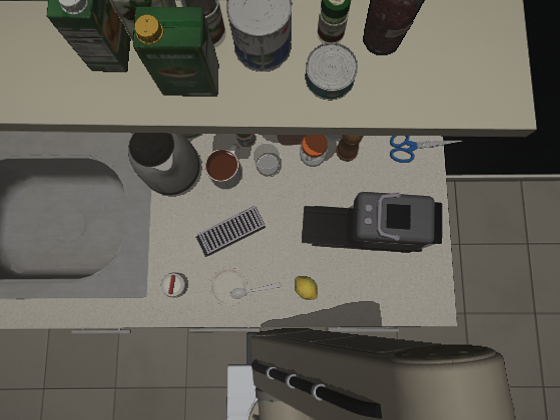

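The top view shows the tray at about (231,231), with the machine's platform front edge at about column 304 and the machine running to the right (world −y). In the side view the tray is at about (297,276) and the platform at about (290,220). Next I'll zoom in to find edges.

Run:
```python
import cv2,pickle,numpy as np
S=pickle.load(open("s0.pkl","rb"))
a=S["top"]["img"][180:280,185:335,::-1]; b=S["side"]["img"][195:310,250:350,::-1]; 
A=cv2.resize(a,None,fx=5,fy=5,interpolation=cv2.INTER_CUBIC)[:500]; 
A=cv2.resize(a,(450,300),interpolation=cv2.INTER_CUBIC);B=cv2.resize(b,(350,402),interpolation=cv2.INTER_CUBIC)
C=np.zeros((402,800,3),np.uint8);C[:300,:450]=A;C[:402,450:]=B
C=cv2.convertScaleAbs(C,alpha=1.6,beta=15)
cv2.imwrite("pics/crop0.png",C)
```

```text
(no output)
```

View pics/crop0.png

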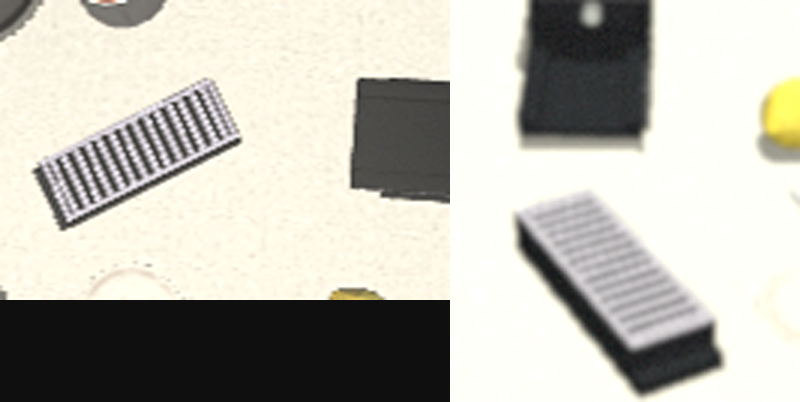

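Both views agree: the thumb ledge faces away from the machine (lower left in top, near end in side), so the plain end already points toward it. Next I'll measure corners.

```bash
cat > h.py <<'E'
import cv2,pickle,numpy as np
def ray(s,p):
    K=np.array([[s["fx"],0,s["cx"]],[0,s["fy"],s["cy"]],[0,0,1.]])
    u=cv2.undistortPoints(np.array(p,float).reshape(-1,1,2),K,np.array([s["k1"],0,0,0.]))[:,0]
    T=np.array(s["world_from_camera"]); d=np.c_[u,np.ones(len(u))]@T[:3,:3].T
    return T[:3,3],d/np.linalg.norm(d,axis=1)[:,None]
def plane(s,p,z):
    c,d=ray(s,p); return c+d*((z-c[2])/d[:,2])[:,None]
def tri(s1,p1,s2,p2):
    c1,d1=ray(s1,p1);c2,d2=ray(s2,p2);out=[]
    for a,b in zip(d1,d2):
        t=np.linalg.lstsq(np.c_[a,-b],c2-c1,rcond=None)[0]
        P,Q=c1+a*t[0],c2+b*t[1]; out.append([*(P+Q)/2,np.linalg.norm(P-Q)])
    return np.array(out)
def quad(m):
    c=max(cv2.findContours(m,cv2.RETR_EXTERNAL,cv2.CHAIN_APPROX_NONE)[0],key=cv2.contourArea)
    h=cv2.convexHull(c); L=cv2.arcLength(h,True)
    for e in np.linspace(.01,.2,60):
        q=cv2.approxPolyDP(h,e*L,True)
        if len(q)<=4: break
    return q[:,0].astype(float),h[:,0]
E
python3 - <<'E'
from h import *
np.set_printoptions(precision=4,suppress=True,linewidth=150)
S=pickle.load(open("s0.pkl","rb"))
R={"top":(190,195,270,262),"side":(262,245,335,308)}
for n,(x0,y0,x1,y1) in R.items():
    im=S[n]["img"].astype(int)
    sat=im[...,0]-im[...,2]; v=im.max(2)
    sub=(slice(y0,y1),slice(x0,x1))
    print(n,"worktop",np.median(im[sub].reshape(-1,3),0))
    dark=((sat<12)|(v<70)).astype(np.uint8)*255
    m=np.zeros_like(dark);m[sub]=dark[sub]
    m=cv2.morphologyEx(m,cv2.MORPH_CLOSE,np.ones((5,5)));m=cv2.morphologyEx(m,cv2.MORPH_OPEN,np.ones((5,5)))
    q,h=quad(m);print(n,"tray sil",q.tolist(),len(h),cv2.contourArea(h.astype(np.float32)))
    br=((sat<12)&(v>75)).astype(np.uint8)*255
    m=np.zeros_like(dark);m[sub]=br[sub]
    m=cv2.morphologyEx(m,cv2.MORPH_CLOSE,np.ones((7,7)));m=cv2.morphologyEx(m,cv2.MORPH_OPEN,np.ones((5,5)))
    q,h=quad(m);print(n,"grid",q.tolist()); print(plane(S[n],q,.032))
    print(cv2.minAreaRect(h))
# platform
im=S["top"]["img"].astype(int).max(2)
for r in range(200,252,4): print(r,im[r,296:330].tolist())
E
```

```text
top worktop [149. 145. 134.]
top tray sil [[257.0, 209.0], [264.0, 228.0], [204.0, 254.0], [198.0, 233.0]] 12 1660.5
top grid [[257.0, 209.0], [264.0, 228.0], [201.0, 248.0], [198.0, 233.0]]
[[0.5329 0.0847 0.032 ]
 [0.484  0.0667 0.032 ]
 [0.4344 0.2244 0.032 ]
 [0.4723 0.2331 0.032 ]]
((230.20004272460938, 230.90003967285156), (25.043960571289062, 67.52925109863281), 63.43495178222656)
side worktop [159. 157. 145.]
side tray sil [[268.0, 254.0], [294.0, 251.0], [327.0, 300.0], [302.0, 307.0]] 20 1985.5
side grid [[268.0, 254.0], [291.0, 249.0], [326.0, 289.0], [294.0, 297.0]]
[[0.5423 0.0908 0.032 ]
 [0.4884 0.0714 0.032 ]
 [0.4215 0.2206 0.032 ]
 [0.4876 0.2439 0.032 ]]
((294.7411804199219, 273.3647155761719), (64.4283447265625, 32.32263946533203), 49.398704528808594)
200 [151, 150, 146, 150, 152, 156, 155, 151, 150, 149, 152, 152, 148, 150, 155, 154, 151, 148, 146, 147, 149, 147, 146, 149, 151, 150, 148, 147, 146, 146, 151, 151, 149, 148]
204 [151, 152, 150, 148, 147, 147, 146, 147, 150, 151, 154, 156, 154, 151, 153, 152, 152, 151, 151, 150, 149, 146, 145, 150, 151, 150, 153, 150
[... 994 characters left out ...]
8, 39, 39, 39, 40, 38, 38, 39, 37, 37, 38, 37, 38, 37, 36, 36, 37, 37, 36]
236 [151, 152, 150, 150, 151, 120, 39, 34, 36, 38, 39, 39, 38, 39, 40, 39, 40, 40, 39, 38, 38, 38, 38, 39, 38, 37, 39, 38, 37, 38, 36, 37, 37, 38]
240 [146, 149, 146, 147, 156, 126, 36, 40, 41, 41, 42, 42, 40, 41, 40, 41, 40, 40, 40, 39, 39, 39, 39, 38, 38, 38, 38, 38, 38, 37, 37, 38, 38, 36]
244 [151, 153, 154, 153, 150, 147, 149, 151, 152, 152, 153, 154, 157, 158, 158, 123, 40, 35, 37, 38, 36, 33, 41, 47, 47, 50, 51, 46, 49, 59, 60, 44, 46, 48]
248 [151, 150, 149, 150, 149, 150, 150, 148, 148, 150, 150, 152, 152, 148, 148, 149, 151, 150, 147, 147, 148, 151, 154, 153, 150, 150, 150, 152, 152, 150, 150, 152, 152, 155]
```

```bash
cat >> h.py <<'E'
from scipy.spatial.transform import Rotation as Ro
def toolT(o):
    T=np.eye(4);T[:3,:3]=Ro.from_quat(o["tool_rot"]).as_matrix();T[:3,3]=o["eef_pos"];return T
def rel(o,pos,R):
    "shift cm, turn deg in tool axes"
    T=toolT(o); return np.round(T[:3,:3].T@(np.array(pos)-T[:3,3])*100,2),np.round(np.degrees(Ro.from_matrix(T[:3,:3].T@R).as_rotvec()),2)
def Rtool(into,lean):
    "tool x horizontal-ish along 'into' (xy), lean deg: top of hand leaning back against into"
    a=np.radians(lean);t=np.array([*into,0])/np.linalg.norm(into)
    z=-np.cos(a)*np.array([0,0,1.])+np.sin(a)*t
    x=np.cos(a)*t+np.sin(a)*np.array([0,0,1.])
    return np.c_[x,np.cross(z,x),z]
E
python3 - <<'E'
from h import *
from cell import bot,snapshot
np.set_printoptions(precision=4,suppress=True,linewidth=150)
o=bot.get_obs();s=snapshot("wrist");print(np.linalg.inv(toolT(o))@np.array(s["world_from_camera"]),s["fx"],s["k1"])
# platform corners, front edge lip top z=.02
S=pickle.load(open("s0.pkl","rb"))
print(plane(S["top"],[[303.2,206],[301,242.5]],.026))
for f in (1,-1):
  t=np.array([.33,-.94])*f
  print(rel(o,[.48,.15,.3],Rtool(t,0)))
E
```

```text
[[-0.0003 -0.9665 -0.2568  0.0635]
 [ 1.     -0.0001 -0.001   0.0001]
 [ 0.0009 -0.2568  0.9665 -0.1331]
 [ 0.      0.      0.      1.    ]] 318.3154426785378 -0.002986021656282748
[[ 0.5411 -0.0332  0.026 ]
 [ 0.4475 -0.0264  0.026 ]]
(array([ 50.15, -61.09,  -6.04]), array([-0.09,  0.06, 83.88]))
(array([ 50.15, -61.09,  -6.04]), array([ -0.06,  -0.09, -96.12]))
```

```bash
python3 -m handwheel '[[0,0,-96,50,-61,-6,-1],[0,0,-96,50,-61,-6,-1],[0,0,-96,50,-61,-6,-1],[0,0,-96,50,-61,-6,-1],[0,0,-96,50,-61,-6,-1]]'
python3 - <<'E'
from h import *
from cell import bot
print(rel(bot.get_obs(),[.485,.14,.25],Rtool([-.33,.94],0)))
E
```

```text
time: 0.65
eef_pos: [0.2416, -0.334, 0.2581]
tool_rot: [0.881, 0.473, 0.0, -0.0]
force: [1.0, -1.0, 0.7]
width: 0.0854
grip_force: 0.0
(array([52.96, -5.86,  0.83]), array([ 0.000e+00, -2.000e-02, -5.284e+01]))
```

```bash
python3 -m handwheel '[[0,0,-53,53,-6,1,-1],[0,0,-53,53,-6,1,-1],[0,0,-53,53,-6,1,-1],[0,0,-53,53,-6,1,-1],[0,0,-53,53,-6,1,-1]]'
python3 - <<'E'
from h import *
from cell import bot
print(rel(bot.get_obs(),[.485,.14,.25],Rtool([-.33,.94],0)))
E
```

```text
time: 1.15
eef_pos: [0.3564, -0.112, 0.2536]
tool_rot: [0.646, 0.763, 0.0, 0.0]
force: [1.8, -1.1, 0.1]
width: 0.0851
grip_force: 0.0
(array([22.74, 16.84,  0.36]), array([ 0.03,  0.04, -9.86]))
```

```bash
python3 -m handwheel '[[0,0,-10,22.7,16.8,0,-1],[0,0,-10,22.7,16.8,0,-1],[0,0,-10,22.7,16.8,0,-1],[0,0,-10,22.7,16.8,0,-1],[0,0,-10,22.7,16.8,0,-1]]';python3 -m handwheel '[[0,0,0,0,0,0,-1],[0,0,0,0,0,0,-1],[0,0,0,0,0,0,-1],[0,0,0,0,0,0,-1],[0,0,0,0,0,0,-1]]'
python3 - <<'E'
from h import *
from cell import bot,snapshot
print(rel(bot.get_obs(),[.485,.14,.25],Rtool([-.33,.94],0)))
s=snapshot("wrist");pickle.dump(s,open("w1.pkl","wb"));cv2.imwrite("pics/w1.png",cv2.convertScaleAbs(s["img"][:,:,::-1],alpha=1.5))
E
```

```text
time: 1.65
eef_pos: [0.4713, 0.1104, 0.2535]
tool_rot: [0.579, 0.815, -0.0, 0.0]
force: [1.0, -0.2, -0.2]
width: 0.0856
grip_force: 0.0
time: 2.15
eef_pos: [0.4706, 0.1069, 0.2538]
tool_rot: [0.58, 0.814, 0.0, 0.0]
force: [1.0, -0.9, 0.3]
width: 0.0852
grip_force: 0.0
(array([2.66, 2.44, 0.38]), array([ 0.01,  0.02, -0.31]))
```

View pics/w1.png

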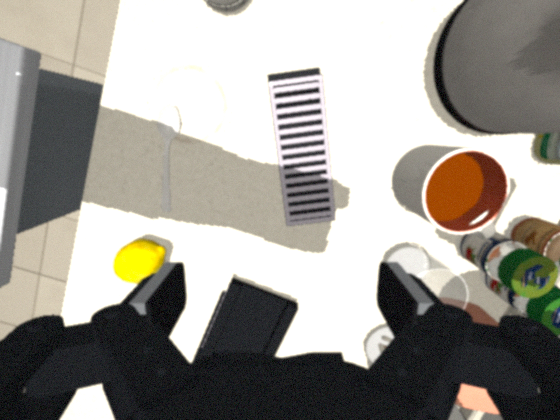

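The wrist view shows the tray with its ledge at the top (268–320, 70–80) and rear edge at about (288–335, 222). The platform's front edge runs from (235,281) to (297,299). I'll measure these and pick a second wrist viewpoint.

```bash
cat >> h.py <<'E'
def edgeline(g,p,q,pol,half=8,n=40):
    "subpixel: strongest gradient of sign pol along normal of p->q; returns line fit point,dir"
    p=np.array(p,float);q=np.array(q,float);d=(q-p)/np.linalg.norm(q-p);nn=np.array([-d[1],d[0]])
    t=np.linspace(-half,half,8*half+1);pts=[]
    for u in np.linspace(.08,.92,n):
        c=p+(q-p)*u;xy=(c+t[:,None]*nn).astype(np.float32)
        v=cv2.remap(g,xy[None,:,0],xy[None,:,1],cv2.INTER_LINEAR)[0]
        gr=np.gradient(cv2.GaussianBlur(v[None],(9,1),2)[0])*pol;i=gr.argmax();pts.append(c+t[i]*nn)
    l=cv2.fitLine(np.array(pts,np.float32),cv2.DIST_HUBER,0,.01,.01).ravel();return l[2:],l[:2]
def cross(a,b):
    t=np.linalg.solve(np.c_[a[1],-b[1]],b[0]-a[0]);return a[0]+a[1]*t[0]
def corners(g,C,pols,half=8):
    C=np.array(C,float);L=[edgeline(g,C[i],C[(i+1)%4],pols[i],half) for i in range(4)]
    return np.array([cross(L[i-1],L[i]) for i in range(4)])
E
python3 - <<'E'
from h import *
np.set_printoptions(precision=4,suppress=True,linewidth=150)
s=pickle.load(open("w1.pkl","rb"));im=s["img"].astype(np.float32)
sat=(im[...,0]-im[...,2]); print(im[150,280:290].tolist()[:3], im[300,100],im[140,240],im[140,370])
# print profiles
for r in (75,110,150,200): print(r,np.int32(sat[r,258:345]).tolist(),)
print(np.int32(im[60:90,295,1]).tolist()); print(np.int32(im[210:235,310,1]).tolist()); print(np.int32(sat[210:235,310]).tolist())
E
```

```text
[[158.0, 150.0, 155.0], [145.0, 140.0, 145.0], [142.0, 134.0, 139.0]] [203. 196. 176.] [210. 201. 183.] [210. 202. 185.]
75 [24, 27, 28, 24, 26, 27, 27, 28, 23, 20, 11, 7, 5, 6, 2, 2, -2, 1, 3, -2, -2, -2, -4, -3, -2, -2, -1, -3, -2, -4, -6, -2, -5, -3, -3, -1, -5, -8, -1, -1, -3, -2, -2, -1, 0, 1, 0, -1, -4, -1, -2, 1, 3, 1, 1, -2, 2, 1, 2, 2, 4, 2, 3, 5, 9, 20, 24, 27, 25, 26, 26, 25, 27, 26, 28, 26, 26, 26, 28, 26, 25, 26, 27, 26, 25, 26, 25]
110 [25, 24, 23, 26, 26, 26, 26, 25, 26, 29, 26, 25, 24, 16, 7, 4, 3, 3, 4, 4, 2, 4, 4, 2, 3, 3, 2, 2, 3, 1, 3, 2, 1, 3, 2, 4, 1, 2, 3, 3, 2, 0, 3, 1, -1, 1, 3, 2, 4, 5, 2, 1, 1, 2, 0, 0, 1, -4, -1, -1, 3, 0, 2, 3, 2, 2, 4, 9, 18, 23, 24, 25, 27, 28, 26, 29, 26, 24, 24, 27, 25, 26, 26, 27, 25, 26, 26]
150 [24, 26, 25, 27, 26, 26, 25, 25, 27, 26, 27, 26, 25, 25, 26, 26, 27, 24, 18, 8, 1, 1, 3, 0, 3, 1, 3, 1, 3, 3, 2, 3, 2, 3, 3, 2, 1, 2, 1, 1, 4, 5, 5, 3, 2, 4, 3, 2, 1, 0, 3, 3, 1, 1, 3, 1, 3, 1, 3, 4, 3, 1, 0, 3, 1, 0, 1, 0, 2, 4, 5, 15, 20, 25, 27, 24, 23, 23, 25, 23, 25, 26, 26, 26, 27, 25, 26]
200 [16, 15, 14, 14, 15, 17, 15, 16, 17, 15, 12, 16, 18, 16, 15, 16, 15, 16, 16, 16, 14, 15, 15, 14, 12, 5, 1, 2, 3, 2, 3, 3, 2, 2, 0, 0, 1, 4, 0, 2, 2, 3, 0, 1, 3, 0, -1, 0, 2, -1, 3, 3, 1, -2, -2, -4, -3, 1, -2, -4, 1, -3, -1, 0, -8, -6, 1, -1, -3, -6, -6, 4, 5, 1, 4, 5, 11, 13, 16, 14, 16, 16, 14, 15, 14, 13, 16]
[201, 201, 198, 201, 200, 198, 201, 198, 195, 184, 140, 91, 52, 37, 39, 36, 52, 85, 135, 158, 168, 166, 141, 104, 100, 136, 161, 169, 164, 141]
[26, 18, 49, 72, 85, 90, 84, 74, 66, 75, 84, 93, 89, 93, 104, 112, 114, 115, 114, 117, 114, 114, 116, 113, 114]
[-2, -3, 1, 0, -1, 0, 3, 0, -1, 1, 0, 2, 3, 7, 12, 14, 14, 15, 15, 12, 14, 16, 14, 13, 17]
```

```bash
python3 -m handwheel '[[0,0,0,-5,-2,-5,-1],[0,0,0,-5,-2,-5,-1],[0,0,0,-5,-2,-5,-1],[0,0,0,-5,-2,-5,-1],[0,0,0,-5,-2,-5,-1]]';python3 -m handwheel '[[0,0,0,0,0,0,-1],[0,0,0,0,0,0,-1],[0,0,0,0,0,0,-1],[0,0,0,0,0,0,-1],[0,0,0,0,0,0,-1]]'
python3 - <<'E'
from h import *
from cell import bot,snapshot
s=snapshot("wrist");pickle.dump(s,open("w2.pkl","wb"));cv2.imwrite("pics/w2.png",cv2.convertScaleAbs(s["img"][:,:,::-1],alpha=1.5))
E
```

```text
time: 2.7
eef_pos: [0.4679, 0.0546, 0.3026]
tool_rot: [0.58, 0.815, -0.0, -0.001]
force: [-0.4, -1.0, -0.2]
width: 0.0854
grip_force: 0.0
time: 3.2
eef_pos: [0.4684, 0.0545, 0.3035]
tool_rot: [0.579, 0.815, -0.0, -0.0]
force: [-0.7, 0.1, 0.0]
width: 0.0852
grip_force: 0.0
```

View pics/w2.png

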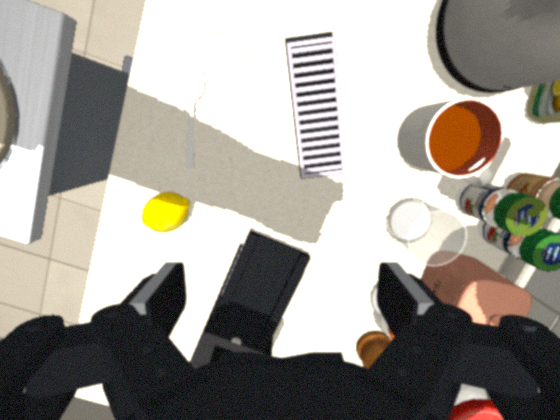

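The second wrist view shows the tray from (287,36)/(332,33) to (300,178)/(342,173). The platform front edge runs (254,231)–(309,250), with its sides leading to (208,335) and (272,355). Now I'll refine the edges and triangulate.

Run:
```python
from h import *
np.set_printoptions(precision=4,suppress=True,linewidth=150)
W=[pickle.load(open(f"w{i}.pkl","rb")) for i in(1,2)]
# order: front-left, front-right, rear-right, rear-left
T=[[[268,71],[321,69],[335,219],[288,224]],[[287,37],[332,33],[342,173],[300,178]]]
P=[[[235,281],[297,299],[283,335],[205,345]],[[254,231],[309,250],[272,350],[210,335]]]
tc=[];wl=[];pc=[]
for s,t,p in zip(W,T,P):
    im=s["img"].astype(np.float32);sat=(im[...,0]-im[...,2])/np.maximum(im.max(2),60);g=im[...,1]
    # interior (clockwise in image, normal (-dy,dx) points inward): sat falls inward
    c=corners(sat,t,[-1]*4,5);tc.append(c)
    # grid front edge (dark->bright going inward), few px inside the front
    a=np.array(t,float);d0=(a[3]-a[0])/np.linalg.norm(a[3]-a[0]);d1=(a[2]-a[1])/np.linalg.norm(a[2]-a[1])
    e=edgeline(g,a[0]+d0*8+[6,0],a[1]+d1*8-[6,0],1,4)
    wl.append([cross(e,(c[0],c[3]-c[0])),cross(e,(c[1],c[2]-c[1]))])
    Lf=edgeline(g,p[0],p[1],-1,5);Lr=edgeline(g,p[1],np.array(p[1])+(np.array(p[2])-p[1])*.7,-1,5)
    d=np.array(P[1][3])-P[1][0]; Ll=edgeline(g,p[0],np.array(p[0])+(np.array([-.42,.9])*12),1*-1,5)
    pc.append([cross(Lf,Lr),Lf,Lr]); print("tray px",c.tolist(),"wall",np.array(wl[-1]).tolist(),"plat",pc[-1][0])
print("tray tri",tri(W[0],tc[0],W[1],tc[1]));print("wall tri",tri(W[0],wl[0],W[1],wl[1]))
for i in(0,1):
    X=np.vstack([plane(W[i],tc[i][:2],.012),plane(W[i],tc[i][2:],.032)]);print(i,X,np.linalg.norm(X[2]-X[3]),np.linalg.norm(X[0]-X[1]))
    w=plane(W[i],wl[i],.032);print("wall",w)
    f=w.mean(0);r=X[2:].mean(0);v=r-f;L=np.linalg.norm(v);v/=L;print("len",L,"dir",v,"yaw off -y deg",np.degrees(np.arctan2(v[0],-v[1])),"origin",r-v*.085)
print("plat R corner tri",tri(W[0],[pc[0][0]],W[1],[pc[1][0]]))
for i in(0,1):
    for z in(.020,.026):
        q=plane(W[i],[pc[i][0],pc[i][0]-pc[i][1][1]*50,pc[i][0]+pc[i][2][1]*np.sign(pc[i][2][1][1])*50],z)
        a=q[1]-q[0];b=q[2]-q[0];print(i,z,q[0],"front dir",np.degrees(np.arctan2(a[1],-a[0])),"side dir off -y",np.degrees(np.arctan2(b[0],-b[1])))
```

```text
tray px [[266.9051513671875, 75.77305603027344], [321.5849304199219, 67.99884796142578], [334.945556640625, 219.61325073242188], [286.4689636230469, 225.83143615722656]] wall [[267.608154296875, 81.16520690917969], [322.08026123046875, 73.61971282958984]] plat [298.8723 303.275 ]
tray px [[285.14801025390625, 38.90766143798828], [334.9805603027344, 32.30367660522461], [345.4973449707031, 172.77572631835938], [300.35546875, 178.2778778076172]] wall [[285.4317626953125, 41.508079528808594], [335.53271484375, 39.67887878417969]] plat [311.7822 254.4098]
tray tri [[0.4155 0.2167 0.0159 0.0006]
 [0.4691 0.2443 0.0111 0.001 ]
 [0.541  0.0928 0.028  0.0003]
 [0.4892 0.0672 0.0283 0.0008]]
wall tri [[ 0.4187  0.2097  0.0344  0.0009]
 [ 0.4735  0.2432 -0.0104  0.0021]]
0 [[0.4148 0.2173 0.012 ]
 [0.4685 0.2441 0.012 ]
 [0.5398 0.0936 0.032 ]
 [0.4892 0.0682 0.032 ]] 0.05663935667195872 0.06000748523412812
wall [[0.4189 0.2099 0.032 ]
 [0.4698 0.2352 0.032 ]]
len 0.15805711295156422 dir [ 0.4437 -0.8962  0.    ] yaw off -y deg 26.342620374019635 origin [0.4768 0.1571 0.032 ]
1 [[0.4155 0.2176 0.012 ]
 [0.4695 0.244  0.012 ]
 [0.5402 0.093  0.032 ]
 [0.4884 0.0676 0.032 ]] 0.05769755629697414 0.060154201684127724
wall [[0.4181 0.2103 0.032 ]
 [0.4718 0.2311 0.032 ]]
len 0.1566123252412769 dir [ 0.4431 -0.8965  0.    ] yaw off -y deg 26.303904673578213 origin [0.4767 0.1565 0.032 ]
plat R corner tri [[ 0.5419 -0.0308  0.0153  0.0013]]
0 0.02 [ 0.5401 -0.0283  0.02  ] front dir 4.685652325152646 side dir off -y -0.07164231498735948
0 0.026 [ 0.5386 -0.0251  0.026 ] front dir 4.685652325152654 side dir off -y -0.0716423149873499
1 0.02 [ 0.5416 -0.0292  0.02  ] front dir 5.28828962996428 side dir off -y -3.676347726884386
1 0.026 [ 0.5402 -0.0271  0.026 ] front dir 5.288289629964308 side dir off -y -3.676347726884444
```

```bash
python3 -m handwheel '[[0,0,0,-8.7,-0.7,1,-1],[0,0,0,-8.7,-0.7,1,-1],[0,0,0,-8.7,-0.7,1,-1],[0,0,0,-8.7,-0.7,1,-1],[0,0,0,-8.7,-0.7,1,-1]]';python3 -m handwheel '[[0,0,0,0,0,0,-1],[0,0,0,0,0,0,-1],[0,0,0,0,0,0,-1],[0,0,0,0,0,0,-1],[0,0,0,0,0,0,-1]]'
python3 - <<'E'
from h import *
from cell import bot,snapshot
s=snapshot("wrist");pickle.dump(s,open("w3.pkl","wb"))
c=s["img"][90:310,180:380,::-1]
cv2.imwrite("pics/w3.png",cv2.convertScaleAbs(cv2.resize(c,None,fx=2.7,fy=2.7,interpolation=cv2.INTER_CUBIC),alpha=2.5))
E
```

```text
time: 3.75
eef_pos: [0.4901, -0.0295, 0.2937]
tool_rot: [0.579, 0.815, 0.0, -0.0]
force: [0.3, -1.1, -0.1]
width: 0.0853
grip_force: 0.0
time: 4.25
eef_pos: [0.4903, -0.0299, 0.2936]
tool_rot: [0.579, 0.815, -0.0, 0.0]
force: [0.1, -0.8, -0.7]
width: 0.0856
grip_force: 0.0
```

View pics/w3.png

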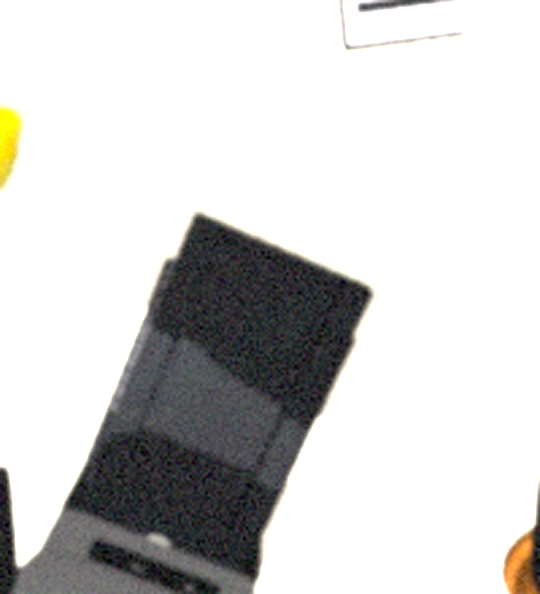

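The crop shows the platform front edge (197,213)–(373,292), with side steps at (170,260) and (352,338) where the wider base begins, so the platform is drawn out by about 20 mm. The bay rails appear as thin lines at (180,335)–(148,425) and (282,400)–(258,470).

Run:
```python
from h import *
np.set_printoptions(precision=4,suppress=True,linewidth=150)
s=pickle.load(open("w3.pkl","rb"));g=s["img"].astype(np.float32)[...,1]
f=lambda x,y:np.array([180+x/2.7,90+y/2.7])
E={"front":(f(197,213),f(373,292),-1),"pR":(f(373,292),f(355,333),-1),"pL":(f(178,253),f(197,213),-1),
"bR":(f(352,342),f(322,412),-1),"bL":(f(70,505),f(168,265),-1),"bR2":(f(315,420),f(268,540),-1)}
L={k:edgeline(g,a,b,p,4) for k,(a,b,p) in E.items()}
def off(l,z):
    q=plane(s,[l[0]-l[1]*10,l[0]+l[1]*10],z);v=q[1]-q[0];v*=-np.sign(v[1]);return np.degrees(np.arctan2(v[0],-v[1]))
for k in L:
    if k!="front":print(k,off(L[k],.02))
for z in(.014,.02,.026):
    l=L["front"];q=plane(s,[l[0]-l[1]*10,l[0]+l[1]*10],z);v=q[1]-q[0];v*=np.sign(v[0]);print("front yaw",np.degrees(np.arctan2(-v[1],v[0])))
    c=plane(s,[cross(L["front"],L["pR"]),cross(L["front"],L["pL"]),cross(L["front"],L["bR"]),cross(L["front"],L["bL"])],z)
    print(z,c,"widths",np.linalg.norm(c[0]-c[1]),np.linalg.norm(c[2]-c[3]),"mid",(c[0]+c[1])/2,(c[2]+c[3])/2)
# step points
st=plane(s,[f(176,260),f(352,339)],.01);print("steps",st)
r=plane(s,[f(180,335),f(148,425),f(282,400),f(258,470)],.026);print("rails",r)
```

```text
pR -5.790247966245972
pL -6.527201068902684
bR -4.692466946761813
bL -4.182802964575283
bR2 -4.099077738847836
front yaw 4.502079910820972
0.014 [[ 0.5426 -0.033   0.014 ]
 [ 0.4482 -0.0256  0.014 ]
 [ 0.5444 -0.0332  0.014 ]
 [ 0.4432 -0.0252  0.014 ]] widths 0.09461998386937161 0.10153363859552197 mid [ 0.4954 -0.0293  0.014 ] [ 0.4938 -0.0292  0.014 ]
front yaw 4.502079910820992
0.02 [[ 0.5415 -0.0321  0.02  ]
 [ 0.4485 -0.0248  0.02  ]
 [ 0.5433 -0.0322  0.02  ]
 [ 0.4435 -0.0244  0.02  ]] widths 0.09324450973815245 0.10005766187659235 mid [ 0.495  -0.0284  0.02  ] [ 0.4934 -0.0283  0.02  ]
front yaw 4.502079910820976
0.026 [[ 0.5404 -0.0312  0.026 ]
 [ 0.4488 -0.024   0.026 ]
 [ 0.5422 -0.0313  0.026 ]
 [ 0.4439 -0.0236  0.026 ]] widths 0.09186903560693334 0.09858168515766268 mid [ 0.4946 -0.0276  0.026 ] [ 0.493  -0.0274  0.026 ]
steps [[ 0.4465 -0.0523  0.01  ]
 [ 0.542  -0.0615  0.01  ]]
rails [[ 0.4601 -0.0833  0.026 ]
 [ 0.4591 -0.1325  0.026 ]
 [ 0.5175 -0.0984  0.026 ]
 [ 0.5184 -0.1374  0.026 ]]
```

```bash
cat >> h.py <<'E'
v=np.array([.4425,-.8968]); G=np.array([.4525,.2061])
A=np.array([.4944,-.0285]); U=np.array([-.0767,-.9971])
E
python3 - <<'E'
from h import *
from cell import bot
o=bot.get_obs()
print(rel(o,[*G,.12],Rtool(-v,0)))
E
```

```text
(array([23.54,  4.18, 17.36]), array([ 0.  ,  0.01, -7.08]))
```

```bash
python3 -m handwheel '[[0,0,-7,8,1.5,4,-1],[0,0,-7,15,2.5,10,-1],[0,0,-7.1,23.5,4.2,17.4,-1],[0,0,-7.1,23.5,4.2,17.4,-1],[0,0,-7.1,23.5,4.2,17.4,-1]]';python3 -m handwheel '[[0,0,0,0,0,0,-1],[0,0,0,0,0,0,-1],[0,0,0,0,0,0,-1],[0,0,0,0,0,0,-1],[0,0,0,0,0,0,-1]]'
python3 - <<'E'
from h import *
from cell import bot,snapshot
o=bot.get_obs()
print(rel(o,[*G,.022],Rtool(-v,0)))
E
```

```text
time: 4.8
eef_pos: [0.4582, 0.1713, 0.1476]
tool_rot: [0.528, 0.849, 0.0, 0.0]
force: [1.7, -0.3, 0.0]
width: 0.0851
grip_force: 0.0
time: 5.3
eef_pos: [0.4596, 0.169, 0.1495]
tool_rot: [0.529, 0.849, 0.001, 0.001]
force: [-0.2, 0.3, 0.6]
width: 0.0854
grip_force: 0.0
(array([ 3.65,  0.98, 12.75]), array([ 0.11,  0.04, -0.11]))
```

```bash
python3 -m handwheel '[[0,0,0,3.65,1,1,-1],[0,0,0,3.65,1,5,-1],[0,0,0,3.65,1,9,-1],[0,0,0,3.65,1,12,-1],[0,0,0,3.65,1,12.7,-1]]';python3 -m handwheel '[[0,0,0,0,0,0,-1],[0,0,0,0,0,0,-1],[0,0,0,0,0,0,-1],[0,0,0,0,0,0,-1],[0,0,0,0,0,0,-1]]'
python3 - <<'E'
from h import *
from cell import bot,snapshot
o=bot.get_obs()
print(rel(o,[*G,.022],Rtool(-v,0)))
a=snapshot("wrist")["img"][100:420,100:460,::-1];b=snapshot("side")["img"][230:330,240:360,::-1]
C=np.zeros((500,800,3),np.uint8);C[:320,:360]=a;b=cv2.resize(b,(430,358),interpolation=cv2.INTER_CUBIC);C[:358,365:795]=b
cv2.imwrite("pics/g1.png",cv2.convertScaleAbs(C[:360],alpha=1.7))
E
```

```text
time: 5.8
eef_pos: [0.4492, 0.2057, 0.0189]
tool_rot: [0.528, 0.849, -0.002, -0.002]
force: [-0.2, 1.1, 0.4]
width: 0.0857
grip_force: 0.0
time: 6.3
eef_pos: [0.4521, 0.2072, 0.0225]
tool_rot: [0.528, 0.849, 0.001, 0.001]
force: [0.6, -0.9, -0.1]
width: 0.0853
grip_force: 0.0
(array([-0.12, -0.01,  0.05]), array([0.11, 0.02, 0.  ]))
```

View pics/g1.png

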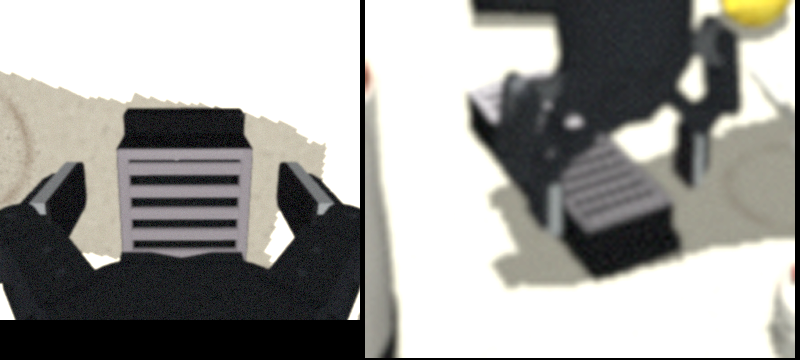

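The fingers straddle the tray's front part, centred and aligned (pads at about 80 and 283, tray 118–252 in the left crop). Closing now.

```bash
python3 -m handwheel '[[0,0,0,0,0,0,1],[0,0,0,0,0,0,1],[0,0,0,0,0,0,1],[0,0,0,0,0,0,1],[0,0,0,0,0,0,1]]';python3 -m handwheel '[[0,0,0,0,0,0,1],[0,0,0,0,0,-1,1],[0,0,0,0,0,-3,1],[0,0,0,0,0,-5,1],[0,0,0,0,0,-6,1]]'
python3 - <<'E'
from h import *
from cell import bot,snapshot
# target: origin s=-120, yaw aligned, tilt 0, same grip height; TCP at origin-55mm
s=-.120-.055
p=A+U*s
print(p,rel(bot.get_obs(),[*p,.08],Rtool(-U,0)))
E
```

```text
time: 6.9
eef_pos: [0.4517, 0.2072, 0.022]
tool_rot: [0.528, 0.849, 0.0, 0.0]
force: [-0.1, 0.3, 6.2]
width: 0.0565
grip_force: 64.6
time: 7.4
eef_pos: [0.4517, 0.2072, 0.0829]
tool_rot: [0.528, 0.849, 0.0, 0.0]
force: [0.9, 0.3, -3.6]
width: 0.0562
grip_force: 64.6
[0.5078225 0.1459925] (array([-7.97,  2.33,  0.3 ]), array([ 6.000e-02, -1.000e-02,  3.067e+01]))
```

```bash
python3 -m handwheel '[[0,0,6,-1.6,0.5,0,1],[0,0,13,-3.4,1,0,1],[0,0,20,-5.2,1.5,0,1],[0,0,26,-7,2,0,1],[0,0,30.7,-8,2.3,0,1]]';python3 -m handwheel '[[0,0,0,0,0,0,1],[0,0,0,0,0,0,1],[0,0,0,0,0,0,1],[0,0,0,0,0,0,1],[0,0,0,0,0,0,1]]'
python3 - <<'E'
from h import *
from cell import bot,snapshot
p=A+U*(-.175)
o=bot.get_obs();print(p,rel(o,[*p,.08],Rtool(-U,0)),o["eef_pos"])
w=snapshot("wrist");s=snapshot("side");t=snapshot("top");pickle.dump((o,w,s,t),open("h1.pkl","wb"))
a=w["img"][100:420,100:460,::-1];b=s["img"][200:300,240:360,::-1];
C=np.zeros((360,800,3),np.uint8);C[:320,:360]=a;b=cv2.resize(b,(430,358),interpolation=cv2.INTER_CUBIC);C[:358,365:795]=b
cv2.imwrite("pics/h1.png",cv2.convertScaleAbs(C,alpha=1.8))
E
```

```text
time: 7.9
eef_pos: [0.5079, 0.1444, 0.0811]
tool_rot: [0.736, 0.677, -0.0, -0.0]
force: [0.6, -0.3, -2.3]
width: 0.0563
grip_force: 64.5
time: 8.4
eef_pos: [0.5069, 0.1459, 0.0815]
tool_rot: [0.733, 0.68, -0.0, -0.0]
force: [-0.2, -0.4, -3.0]
width: 0.0563
grip_force: 64.5
[0.5078225 0.1459925] (array([0.02, 0.09, 0.15]), array([-0.01,  0.  ,  0.04])) [0.50691269 0.14585591 0.08147298]
```

View pics/h1.png

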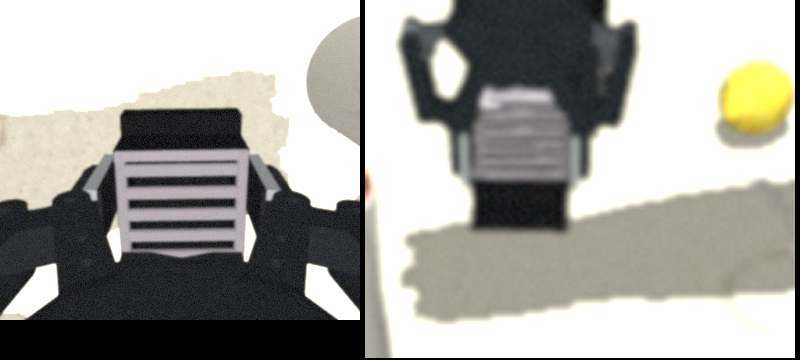

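The tray is held squarely: its grid front edge sits at row 150, columns 114–248 in the left crop, the same as before closing. Next I'll compute the insertion waypoints.

```bash
cat >> h.py <<'E'
def way(o,wps,g=-.0563,h=.0222,lat=0.):
    "wps: (rear s mm, rear z mm, tilt deg) -> rows in tool axes"
    N=np.array([-U[1],U[0]])
    for s,z,th in wps:
        a=np.radians(th);xd=np.array([*U*np.cos(a),-np.sin(a)]);zd=np.array([*U*np.sin(a),np.cos(a)])
        p=np.array([*(A+U*s/1e3+N*lat),z/1e3])+xd*(g-.085)+zd*h
        sh,tu=rel(o,p,Rtool(-U,th));print((s,z,th),"turn",tu,"shift",sh)
def rearpose(o,g=-.0563,h=.0222):
    T=toolT(o);p=T[:3,3]+T[:3,2]*h-T[:3,0]*(.085-g)
    d=p[:2]-A;return "rear s %.1f lat %.1f z %.1f"%(d@U*1e3,(d@np.array([-U[1],U[0]]))*1e3,p[2]*1e3)+" tilt %.2f"%np.degrees(np.arcsin(T[2,0])),np.round(o["force"],1)
E
python3 - <<'E'
from h import *
from cell import bot
o=bot.get_obs();print(rearpose(o))
way(o,[(-25,40,4.5),(10,36,4.5),(40,30,4.5),(65,25,4.5)])
E
```

```text
('rear s -33.4 lat -0.6 z 59.3 tilt -0.00', array([-0.5, -0.9, -3.6]))
(-25, 40, 4.5) turn [0.01 4.5  0.01] shift [-1.05  0.06  0.83]
(10, 36, 4.5) turn [0.01 4.5  0.01] shift [-4.55  0.06  1.23]
(40, 30, 4.5) turn [0.01 4.5  0.01] shift [-7.55  0.06  1.83]
(65, 25, 4.5) turn [0.01 4.5  0.01] shift [-10.05   0.06   2.33]
```

```bash
python3 -m handwheel '[[0,4.5,0,-1,0.06,0.8,1],[0,4.5,0,-2.6,0.06,1,1],[0,4.5,0,-4.5,0.06,1.2,1],[0,4.5,0,-6,0.06,1.5,1],[0,4.5,0,-7.5,0.06,1.8,1]]';python3 -m handwheel '[[0,0,0,0,0,0,1],[0,0,0,0,0,0,1],[0,0,0,0,0,0,1],[0,0,0,0,0,0,1],[0,0,0,0,0,0,1]]'
python3 - <<'E'
from h import *
from cell import bot,snapshot
o=bot.get_obs();print(rearpose(o))
way(o,[(65,25,4.5),(85,19,4.5),(100,16,4.5)])
t=snapshot("top");s=snapshot("side");pickle.dump((t,s),open("i1.pkl","wb"))
a=t["img"][185:265,240:360,::-1];b=s["img"][170:270,230:350,::-1]
cv2.imwrite("pics/i1.png",cv2.convertScaleAbs(np.hstack([cv2.resize(a,(420,350),interpolation=cv2.INTER_CUBIC)[:,:],cv2.resize(b,(380,350),interpolation=cv2.INTER_CUBIC)]),alpha=2.2))
E
```

```text
time: 9.05
eef_pos: [0.5021, 0.0699, 0.0635]
tool_rot: [0.733, 0.679, 0.029, -0.026]
force: [-1.1, 0.2, -3.6]
width: 0.0565
grip_force: 64.7
time: 9.55
eef_pos: [0.5022, 0.0711, 0.0636]
tool_rot: [0.733, 0.679, 0.029, -0.027]
force: [-0.2, 0.5, -2.5]
width: 0.0563
grip_force: 64.7
('rear s 39.2 lat 0.2 z 30.4 tilt 4.50', array([-0.2,  0.5, -2.5]))
(65, 25, 4.5) turn [0.01 0.   0.02] shift [-2.62 -0.01  0.33]
(85, 19, 4.5) turn [0.01 0.   0.02] shift [-4.66 -0.01  0.77]
(100, 16, 4.5) turn [0.01 0.   0.02] shift [-6.18 -0.01  0.96]
```

View pics/i1.png

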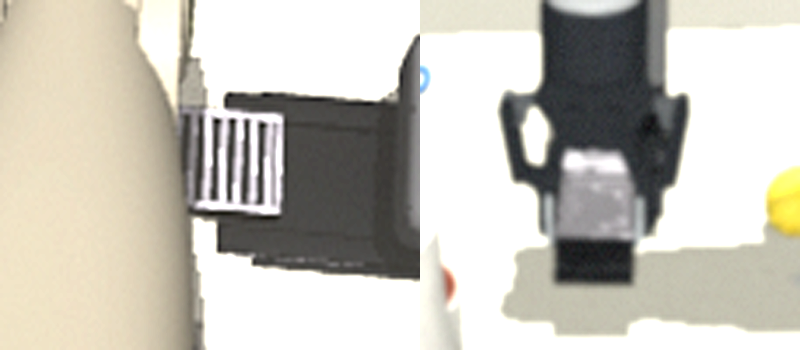

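The top view shows the grid's rear (crop rows 112–214) over the bay, with rail lines at rows ~122 and ~229; after parallax the tray seems 1–2 mm too far toward +x. I'll measure that numerically.

Run:
```python
from h import *
np.set_printoptions(precision=1,suppress=True,linewidth=150)
t,_=pickle.load(open("i1.pkl","rb"));g=t["img"].astype(np.float32)[...,1]
f=lambda x,y:np.array([240+x/3.5,185+y/4.375])
N=np.array([-U[1],U[0]])
def sl(P): d=P[:,:2]-A;return np.c_[d@U,d@N]*1e3
for k,a,b,p,h,z in [("gridtop(+x)",f(205,110),f(280,114),1,4,.062),("gridbot",f(205,208),f(278,214),-1,4,.060)]:
    l=edgeline(g,a,b,p,h);d=l[1]*np.sign(l[1][0]);print(k,sl(plane(t,[l[0]-d*10,l[0]+d*10],z)))
# platform sides and rail profile
for c in range(322,346,4):
    print(c,np.int32(g[205:258,c-2:c+3].mean(1)).tolist())
print("lat of rows at col 330:",[ (r,sl(plane(t,[[330,r]],.026))[0].round(1).tolist()) for r in(210,213,240)])
for k,a,b,p,h,z in [("platform +x",f(230,95),f(380,104),-1,3,.026),("base -x",f(260,265),f(400,275),1,3,.012)]:
    l=edgeline(g,a,b,p,h);d=l[1]*np.sign(l[1][0]);print(k,sl(plane(t,[l[0]-d*10,l[0]+d*10],z)))
```

```text
gridtop(+x) [[-5.4 30.5]
 [44.1 31.3]]
gridbot [[ -7.3 -25.8]
 [ 41.8 -25.9]]
322 [144, 61, 27, 32, 33, 34, 43, 48, 40, 45, 44, 44, 44, 45, 44, 44, 43, 43, 47, 46, 39, 39, 40, 39, 41, 39, 35, 36, 37, 33, 34, 34, 32, 33, 34, 34, 35, 35, 33, 45, 33, 62, 154, 147, 144, 144, 146, 148, 147, 145, 146, 143, 149]
326 [144, 103, 24, 31, 33, 33, 34, 34, 27, 33, 33, 33, 33, 32, 33, 33, 33, 33, 33, 33, 33, 33, 33, 33, 33, 34, 33, 34, 33, 33, 34, 34, 33, 32, 34, 35, 35, 35, 36, 48, 32, 49, 154, 148, 146, 145, 145, 146, 148, 146, 147, 145, 145]
330 [147, 137, 24, 31, 32, 33, 33, 34, 28, 31, 33, 33, 32, 33, 32, 33, 32, 32, 32, 33, 33, 33, 33, 33, 33, 33, 33, 33, 33, 33, 34, 34, 33, 30, 33, 34, 34, 35, 37, 43, 33, 41, 116, 152, 149, 147, 145, 146, 147, 144, 144, 142, 147]
334 [150, 144, 43, 29, 32, 33, 33, 33, 29, 27, 33, 33, 32, 32, 33, 32, 32, 32, 32, 32, 32, 33, 32, 32, 33, 33, 33, 33, 33, 33, 34, 33, 33, 31, 33, 33, 34, 35, 36, 36, 46, 33, 62, 154, 146, 145, 146, 147, 149, 147, 147, 147, 146]
338 [148, 144, 83, 25, 31, 32, 33, 33, 32, 27, 32, 32, 32, 32, 32, 32, 32, 31, 32, 32, 32, 32, 33, 32, 32, 33, 32, 33, 33, 33, 33, 33, 34, 32, 31, 33, 34, 35, 34, 34, 44, 32, 52, 154, 147, 147, 147, 147, 147, 144, 144, 145, 146]
342 [147, 145, 113, 22, 30, 32, 32, 33, 33, 27, 29, 32, 32, 32, 31, 32, 32, 32, 32, 31, 32, 32, 32, 31, 32, 33, 32, 32, 33, 33, 33, 33, 34, 34, 31, 33, 33, 34, 35, 35, 40, 31, 45, 146, 147, 146, 146, 146, 146, 144, 146, 148, 147]
lat of rows at col 330: [(210, [70.0, 41.4]), (213, [70.4, 33.6]), (240, [74.0, -35.4])]
platform +x [[37.5 50.6]
 [88.6 50.8]]
base -x [[ 68.1 -51. ]
 [118.9 -51.2]]
```

```bash
python3 -m handwheel '[[0,0,0,-1.3,-0.1,0.15,1],[0,0,0,-2.6,-0.1,0.33,1],[0,0,0,-3.6,-0.1,0.5,1],[0,0,0,-4.6,-0.1,0.7,1],[0,0,0,-5.4,-0.1,0.8,1]]';python3 -m handwheel '[[0,0,0,0,0,0,1],[0,0,0,0,0,0,1],[0,0,0,0,0,0,1],[0,0,0,0,0,0,1],[0,0,0,0,0,0,1]]'
python3 - <<'E'
from h import *
from cell import bot,snapshot
o=bot.get_obs();print(rearpose(o))
way(o,[(105,15,4.5),(120,14,4),(135,14,3.5),(150,14,3.5)],lat=-.0008)
E
```

```text
time: 10.15
eef_pos: [0.4967, 0.0164, 0.0509]
tool_rot: [0.734, 0.678, 0.029, -0.027]
force: [-0.3, -0.8, -2.3]
width: 0.0565
grip_force: 64.7
time: 10.65
eef_pos: [0.4971, 0.018, 0.0514]
tool_rot: [0.733, 0.679, 0.029, -0.027]
force: [-0.2, 0.2, -2.5]
width: 0.0564
grip_force: 64.7
('rear s 92.6 lat -0.9 z 18.2 tilt 4.50', array([-0.2,  0.2, -2.5]))
(105, 15, 4.5) turn [0.01 0.   0.  ] shift [-1.26  0.01  0.22]
(120, 14, 4) turn [ 0.01 -0.5   0.  ] shift [-2.75  0.01  0.32]
(135, 14, 3.5) turn [ 0.01 -1.    0.  ] shift [-4.23  0.01  0.33]
(150, 14, 3.5) turn [ 0.01 -1.    0.  ] shift [-5.72  0.01  0.21]
```

```bash
python3 -m handwheel '[[0,0,0,-0.6,0,0.1,1],[0,0,0,-1.3,0,0.2,1],[0,-0.2,0,-1.8,0,0.25,1],[0,-0.4,0,-2.3,0,0.3,1],[0,-0.5,0,-2.75,0,0.32,1]]';python3 -m handwheel '[[0,0,0,0,0,0,1],[0,0,0,0,0,0,1],[0,0,0,0,0,0,1],[0,0,0,0,0,0,1],[0,0,0,0,0,0,1]]'
python3 - <<'E'
from h import *
from cell import bot,snapshot
o=bot.get_obs();print(rearpose(o))
way(o,[(120,13,4),(120,12,4),(135,14,3.5),(150,14,3.5)],lat=-.0008)
E
```

```text
time: 11.15
eef_pos: [0.495, -0.01, 0.0459]
tool_rot: [0.734, 0.679, 0.026, -0.024]
force: [0.1, 0.6, -2.0]
width: 0.0566
grip_force: 64.9
time: 11.65
eef_pos: [0.4949, -0.0094, 0.0459]
tool_rot: [0.733, 0.679, 0.026, -0.024]
force: [-0.0, -0.8, -2.6]
width: 0.0564
grip_force: 64.9
('rear s 120.3 lat -1.0 z 14.0 tilt 3.99', array([-0. , -0.8, -2.6]))
(120, 13, 4) turn [ 0.01  0.01 -0.02] shift [0.02 0.01 0.1 ]
(120, 12, 4) turn [ 0.01  0.01 -0.02] shift [0.01 0.01 0.2 ]
(135, 14, 3.5) turn [ 0.01 -0.49 -0.02] shift [-1.45  0.01  0.02]
(150, 14, 3.5) turn [ 0.01 -0.49 -0.02] shift [-2.95  0.01 -0.09]
```

```bash
python3 -m handwheel '[[0,0,0,0,0,0.05,1],[0,0,0,0,0,0.1,1],[0,0,0,0,0,0.15,1],[0,0,0,0,0,0.2,1],[0,0,0,0,0,0.2,1]]'
python3 - <<'E'
from h import *
from cell import bot,snapshot
o=bot.get_obs();print(rearpose(o),o["ft_torque"])
E
```

```text
time: 12.15
eef_pos: [0.495, -0.0091, 0.044]
tool_rot: [0.733, 0.679, 0.026, -0.024]
force: [-0.9, 2.7, 1.0]
width: 0.0563
grip_force: 65.1
('rear s 120.0 lat -0.9 z 12.0 tilt 4.01', array([-0.9,  2.7,  1. ])) [ 0.02062367  0.08792454 -0.13635232]
```

```bash
python3 -m handwheel '[[0,0,0,0,0,-0.15,1],[0,0,0,-0.7,0,-0.2,1],[0,0,0,-1.4,0,-0.25,1],[0,0,0,-2.2,0,-0.3,1],[0,0,0,-3,0,-0.36,1]]';python3 -m handwheel '[[0,0,0,0,0,0,1],[0,0,0,0,0,0,1],[0,0,0,0,0,0,1],[0,0,0,0,0,0,1],[0,0,0,0,0,0,1]]'
python3 - <<'E'
from h import *
from cell import bot,snapshot
o=bot.get_obs();print(rearpose(o))
way(o,[(155,13.5,3.7),(160,13.5,3.5)],lat=-.0008)
E
```

```text
time: 12.65
eef_pos: [0.4925, -0.0403, 0.0453]
tool_rot: [0.734, 0.679, 0.026, -0.024]
force: [0.8, 1.4, -1.1]
width: 0.0562
grip_force: 65.0
time: 13.15
eef_pos: [0.4926, -0.0393, 0.0454]
tool_rot: [0.733, 0.679, 0.026, -0.024]
force: [0.8, -0.9, -1.4]
width: 0.0562
grip_force: 64.9
('rear s 150.3 lat -1.0 z 13.5 tilt 3.99', array([ 0.8, -0.9, -1.4]))
(155, 13.5, 3.7) turn [ 0.   -0.29 -0.02] shift [-0.46  0.02  0.03]
(160, 13.5, 3.5) turn [ 0.   -0.49 -0.02] shift [-0.95  0.02  0.05]
```

```bash
python3 -m handwheel '[[0,-0.1,0,-0.2,0,0.01,1],[0,-0.2,0,-0.4,0,0.02,1],[0,-0.3,0,-0.6,0,0.03,1],[0,-0.4,0,-0.8,0,0.04,1],[0,-0.5,0,-1,0,0.05,1]]';python3 -m handwheel '[[0,0,0,0,0,0,1],[0,0,0,-0.2,0,-0.01,1],[0,0,0,-0.4,0,-0.02,1],[0,0,0,-0.6,0,-0.04,1],[0,0,0,-0.6,0,-0.04,1]]'
python3 - <<'E'
from h import *
from cell import bot,snapshot
o=bot.get_obs();print(rearpose(o))
way(o,[(170,13.5,3.5),(174,13.5,3.5)],lat=-.0008)
E
```

```text
time: 13.65
eef_pos: [0.4919, -0.049, 0.0442]
tool_rot: [0.734, 0.679, 0.023, -0.021]
force: [1.4, 4.7, -0.7]
width: 0.0564
grip_force: 64.9
time: 14.15
eef_pos: [0.4915, -0.055, 0.0443]
tool_rot: [0.734, 0.679, 0.023, -0.021]
force: [1.5, 4.9, -1.1]
width: 0.0566
grip_force: 65.0
('rear s 166.3 lat -0.9 z 13.4 tilt 3.57', array([ 1.5,  4.9, -1.1]))
(170, 13.5, 3.5) turn [ 0.02 -0.07 -0.02] shift [-0.37  0.01 -0.02]
(174, 13.5, 3.5) turn [ 0.02 -0.07 -0.02] shift [-0.77  0.01 -0.05]
```

```bash
python3 -m handwheel '[[0,0,0,-0.1,0,0,1],[0,0,0,-0.2,0,-0.01,1],[0,0,0,-0.35,0,-0.02,1],[0,0,0,-0.5,0,-0.03,1],[0,0,0,-0.5,0,-0.03,1]]';python3 -m handwheel '[[0,0,0,-0.1,0,0,1],[0,0,0,-0.15,0,-0.01,1],[0,0,0,-0.2,0,-0.01,1],[0,0,0,-0.2,0,-0.01,1],[0,0,0,-0.2,0,-0.01,1]]'
python3 - <<'E'
from h import *
from cell import bot,snapshot
o=bot.get_obs();print(rearpose(o))
E
```

```text
time: 14.65
eef_pos: [0.4911, -0.0595, 0.0444]
tool_rot: [0.733, 0.679, 0.023, -0.021]
force: [1.4, 6.6, 0.8]
width: 0.0564
grip_force: 65.0
time: 15.15
eef_pos: [0.491, -0.0612, 0.0443]
tool_rot: [0.733, 0.679, 0.023, -0.021]
force: [1.4, 6.6, -0.2]
width: 0.0565
grip_force: 65.0
('rear s 172.5 lat -0.9 z 13.2 tilt 3.64', array([ 1.4,  6.6, -0.2]))
```

```bash
python3 -m handwheel '[[0,0,0,-0.1,0,-0.01,1],[0,0,0,-0.15,0,-0.01,1],[0,0,0,-0.2,0,-0.01,1],[0,0,0,-0.2,0,-0.01,1],[0,0,0,-0.2,0,-0.01,1]]';python3 -m handwheel '[[0,0,0,-0.05,0,0,1],[0,0,0,-0.1,0,0,1],[0,0,0,-0.15,0,-0.01,1],[0,0,0,-0.15,0,-0.01,1],[0,0,0,-0.15,0,-0.01,1]]'
python3 - <<'E'
from h import *
from cell import bot,snapshot
o=bot.get_obs();print(rearpose(o))
E
```

```text
time: 15.65
eef_pos: [0.4908, -0.0631, 0.0443]
tool_rot: [0.733, 0.679, 0.024, -0.022]
force: [1.7, 8.0, -0.5]
width: 0.0567
grip_force: 65.0
time: 16.15
eef_pos: [0.4907, -0.0643, 0.0443]
tool_rot: [0.733, 0.679, 0.024, -0.022]
force: [1.6, 7.9, 0.2]
width: 0.0564
grip_force: 65.0
('rear s 175.6 lat -0.9 z 13.1 tilt 3.69', array([1.6, 7.9, 0.2]))
```

```bash
python3 -m handwheel '[[0,0,0,-0.05,0,0,1],[0,0,0,-0.1,0,0,1],[0,0,0,-0.1,0,0,1],[0,0,0,-0.1,0,0,1],[0,0,0,-0.1,0,0,1]]';python3 -m handwheel '[[0,0,0,-0.03,0,0,1],[0,0,0,-0.06,0,0,1],[0,0,0,-0.08,0,0,1],[0,0,0,-0.08,0,0,1],[0,0,0,-0.08,0,0,1]]'
python3 - <<'E'
from h import *
from cell import bot,snapshot
o=bot.get_obs();print(rearpose(o))
E
```

```text
time: 16.65
eef_pos: [0.4907, -0.0644, 0.0443]
tool_rot: [0.733, 0.679, 0.025, -0.022]
force: [2.5, 11.9, 0.6]
width: 0.0568
grip_force: 65.0
time: 17.15
eef_pos: [0.4907, -0.0645, 0.0443]
tool_rot: [0.733, 0.679, 0.025, -0.023]
force: [3.6, 14.7, 0.9]
width: 0.0562
grip_force: 65.0
('rear s 175.6 lat -0.8 z 12.6 tilt 3.89', array([ 3.6, 14.7,  0.9]))
```

```bash
python3 -m handwheel '[[0,0,0,0.1,0,0,1],[0,0,0,0.2,0,0,1],[0,0,0,0.3,0,0,1],[0,0,0,0.3,0,0,1],[0,0,0,0.3,0,0,1]]'
python3 - <<'E'
from h import *
from cell import bot,snapshot
o=bot.get_obs();print(rearpose(o))
way(o,[(174.5,13.5,3),(174.5,13.5,2),(174.5,13.5,1),(174.5,13.5,0)],lat=-.0009)
E
```

```text
time: 17.65
eef_pos: [0.4908, -0.0641, 0.0443]
tool_rot: [0.733, 0.679, 0.023, -0.021]
force: [1.3, 6.2, -0.1]
width: 0.0563
grip_force: 64.9
('rear s 175.4 lat -0.9 z 13.4 tilt 3.57', array([ 1.3,  6.2, -0.1]))
(174.5, 13.5, 3) turn [ 0.02 -0.57 -0.01] shift [ 0.11 -0.    0.14]
(174.5, 13.5, 2) turn [ 0.02 -1.57 -0.01] shift [ 0.15 -0.    0.38]
(174.5, 13.5, 1) turn [ 0.02 -2.57 -0.01] shift [ 0.18 -0.    0.63]
(174.5, 13.5, 0) turn [ 0.02 -3.57 -0.01] shift [ 0.2  -0.    0.88]
```

```bash
python3 -m handwheel '[[0,-0.5,0,0.08,0,0.13,1],[0,-1,0,0.1,0,0.26,1],[0,-1.5,0,0.11,0,0.38,1],[0,-2,0,0.12,0,0.5,1],[0,-2,0,0.12,0,0.5,1]]'
python3 - <<'E'
from h import *
from cell import bot,snapshot
o=bot.get_obs();print(rearpose(o))
way(o,[(174.5,13.5,1),(174.5,13.5,0)],lat=-.0009)
E
```

```text
time: 18.15
eef_pos: [0.4909, -0.0629, 0.0393]
tool_rot: [0.734, 0.679, 0.01, -0.009]
force: [2.3, 4.3, -1.4]
width: 0.0564
grip_force: 64.8
('rear s 175.3 lat -0.9 z 13.4 tilt 1.47', array([ 2.3,  4.3, -1.4]))
(174.5, 13.5, 1) turn [ 0.02 -0.47 -0.02] shift [ 0.09 -0.01  0.11]
(174.5, 13.5, 0) turn [ 0.02 -1.47 -0.02] shift [ 0.13 -0.01  0.36]
```

```bash
python3 -m handwheel '[[0,-0.4,0,0.02,0,0.1,1],[0,-0.8,0,0.03,0,0.2,1],[0,-1.2,0,0.04,0,0.3,1],[0,-1.5,0,0.04,0,0.36,1],[0,-1.5,0,0.04,0,0.36,1]]'
python3 - <<'E'
from h import *
from cell import bot,snapshot
o=bot.get_obs();print(rearpose(o))
E
```

```text
time: 18.65
eef_pos: [0.491, -0.0624, 0.036]
tool_rot: [0.734, 0.679, 0.0, 0.0]
force: [0.9, 5.0, 0.7]
width: 0.0564
grip_force: 65.1
('rear s 175.4 lat -0.9 z 13.8 tilt -0.01', array([0.9, 5. , 0.7]))
```

```bash
python3 -m handwheel '[[0,0,0,0.1,0,0.03,1],[0,0,0,0.2,0,0.05,1],[0,0,0,0.3,0,0.05,1],[0,0,0,0.35,0,0.05,1],[0,0,0,0.35,0,0.05,1]]'
python3 - <<'E'
from h import *
from cell import bot,snapshot
o=bot.get_obs();print(rearpose(o))
E
```

```text
time: 19.15
eef_pos: [0.4912, -0.062, 0.036]
tool_rot: [0.734, 0.679, -0.002, 0.002]
force: [-2.3, -7.2, 4.9]
width: 0.0566
grip_force: 65.6
('rear s 175.1 lat -1.0 z 14.7 tilt -0.38', array([-2.3, -7.2,  4.9]))
```

```bash
python3 -m handwheel '[[0,0,0,-0.1,0,-0.02,1],[0,0,0,-0.2,0,-0.05,1],[0,0,0,-0.2,0,-0.05,0.3],[0,0,0,-0.2,0,-0.05,-0.5],[0,0,0,-0.2,0,-0.05,-1]]';python3 -m handwheel '[[0,0,0,0,0,0,-1],[0,0,0,0,0,0,-1],[0,0,0,0,0,0,-1],[0,0,0,0,0,0,-1],[0,0,0,0,0,0,-1]]'
python3 - <<'E'
from cell import bot
o=bot.get_obs();print(o["eef_pos"],o["force"],o["width"])
E
```

```text
time: 19.65
eef_pos: [0.4904, -0.0607, 0.0354]
tool_rot: [0.734, 0.679, -0.0, -0.001]
force: [-0.2, -0.7, -0.5]
width: 0.0764
grip_force: 0.0
time: 20.15
eef_pos: [0.4909, -0.0611, 0.0358]
tool_rot: [0.734, 0.679, -0.0, 0.0]
force: [-0.4, -0.5, -0.7]
width: 0.0857
grip_force: 0.0
[ 0.49087499 -0.06106512  0.03578461] [-0.43183641 -0.51268    -0.70264764] 0.08572239146568235
```

Released with no residual force. I'll lift straight up, back away, and check.

```bash
python3 -m handwheel '[[0,0,0,0,0,-1,-1],[0,0,0,0,0,-3,-1],[0,0,0,1,0,-6,-1],[0,0,0,4,0,-10,-1],[0,0,0,7,0,-14,-1]]';python3 -m handwheel '[[0,0,0,0,0,0,-1],[0,0,0,0,0,-2,-1],[0,0,0,0,0,-4,-1],[0,0,0,0,0,-4,-1],[0,0,0,0,0,-4,-1]]'
python3 - <<'E'
from h import *
from cell import bot,snapshot
w=snapshot("wrist");s=snapshot("side");t=snapshot("top");pickle.dump((w,s,t),open("f.pkl","wb"))
a=w["img"][:,130:430,::-1];b=s["img"][195:265,250:340,::-1]
b=cv2.resize(b,(480,373),interpolation=cv2.INTER_CUBIC);C=np.zeros((420,780,3),np.uint8);C[:,:300]=a;C[:373,300:]=b
cv2.imwrite("pics/f.png",cv2.convertScaleAbs(C,alpha=2.2))
E
```

```text
time: 20.65
eef_pos: [0.4959, 0.009, 0.1777]
tool_rot: [0.735, 0.679, -0.0, -0.0]
force: [1.2, -0.1, -0.6]
width: 0.0853
grip_force: 0.0
time: 21.15
eef_pos: [0.4964, 0.0085, 0.216]
tool_rot: [0.734, 0.679, 0.0, 0.0]
force: [0.0, 0.3, -0.2]
width: 0.0857
grip_force: 0.0
```

View pics/f.png

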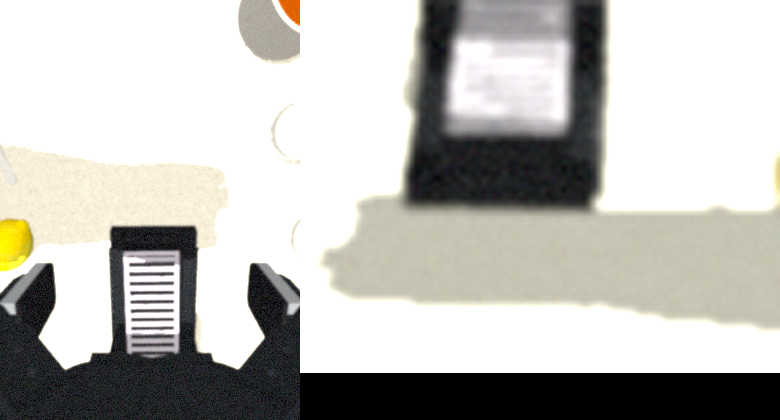

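The tray lies straight in the bay with its ledge behind the lip. The grid front edge is at about (253–310, 251) in the wrist view and at crop row ~135 in the side view. One check of its height and position before handing in.

Run:
```python
from h import *
np.set_printoptions(precision=4,suppress=True)
w,s,t=pickle.load(open("f.pkl","rb"));N=np.array([-U[1],U[0]])
gw=w["img"].astype(np.float32)[...,1];gs=s["img"].astype(np.float32)[...,1]
F=edgeline(gw,[253,251],[310,251],1,4);L=edgeline(gw,[254,300],[253,251],1,4);R=edgeline(gw,[310,251],[310,310],1,4)
pw=[cross(F,L),cross(F,R)]
f=lambda x,y:[250+(x-300)/5.333,195+y/5.333]
F2=edgeline(gs,f(568,133),f(445,136),1,4);L2=edgeline(gs,f(443,130),f(453,50),1,3);R2=edgeline(gs,f(570,50),f(568,133),1,3)
ps=[cross(F2,L2),cross(F2,R2)]
# wrist left = smaller world x ; side image right = smaller x
X=tri(w,pw,s,ps[::-1]);print(pw,ps,X)
for P in(X[:,:3],plane(w,pw,.046)): d=P[:,:2]-A;print("s,lat",d@U*1e3,d@N*1e3)
```

```text
[array([252.3268, 250.542 ], dtype=float32), array([309.3466, 249.9005], dtype=float32)] [array([276.6857, 219.8204], dtype=float32), array([299.7509, 220.0239], dtype=float32)] [[ 0.4621 -0.0428  0.0452  0.0006]
 [ 0.5209 -0.0471  0.0444  0.0022]]
s,lat [16.7496 16.4845] [-31.1101  27.8188]
s,lat [16.4909 15.8871] [-31.3394  26.5553]
```

```bash
python3 -c "
from cell import bot
print(bot.finish_job())"
```

```text
the job is handed in; nothing more can be done
None
```

The drip tray is back on the cup platform, lying flat and straight behind the lip and released, and the job was handed in at about 21 s. The push into the rear stop peaked at about 15 N at the wrist, below the 20 N skid limit. I did not measure separately whether the machine crept or how hard the tray touched its upper part, and the hand-in gave no verdict.

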